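# Complete the tin of cookie stamps and turn its sign to the green side

## Robot

A 7-joint arm with a two-finger parallel gripper is mounted at the origin on a cart in front of the work surface, level with it; the furniture and walls round the work are solid. World frame = base frame: x ahead of the robot, y to its left, z up, the work surface at z = 0. Lengths are in m, angles in rad, forces in N, time in s.
With the tool pointing down it reaches from about 0.425 to 1.025 m from the base axis. Payload 3.6 kg.
Tool frame: the origin (TCP) lies at the centre of the arm's flange, where the gripper is bolted on; the fingertips stand 173 mm ahead of it and the grasp point (between the pads) lies 155 mm ahead of it (r.tip_reach is the distance from the TCP to the fingertips, in m); z points along the fingers, y is the line along which they close (so a half turn about z gives the same grasp; the last joint's range is limited). The gripper opens to 85 mm and grips with 20 to 120 N. Pads are 22 mm wide; open, the fingers measure 114 mm over their backs; the gripper's body (76 mm by 85 mm) begins 54 mm behind the grasp point. The pads swing forward as they close: fully open they stand 13 mm farther back than shut.
Start: joints at [-1.369, 0.591, 0.048, 1.609, -0.033, 0.943, -0.034], TCP at [0.211, 0.694, 0.405] pointing down, gripper open.
Joint ranges: [-2.69, 2.69], [-0.47, 2.24], [-1.27, 1.36], [0.19, 2.51], [-1.53, 4.68], [0.08, 2.07], [-3.09, 3.09]. Speed limits (rad/s): [2.57, 2.57, 3.14, 3.14, 3.14, 3.14, 3.14].

## Interface

Orientations are given as a unit quaternion [w, x, y, z].
In Python, from plant import sensors, optics, ticket, r gives the robot as it stands.
- The arm moves only by the shell command python3 -m jog 'ROWS' [FORCE]. ROWS is JSON, one flat list of numbers, 7 for each row, row after row: the finger opening in m, from 0 to 0.0854, then the shift along the tool's x, y, z in m, then the turn, a rotation vector about the tool's x, y, z in degrees. A call has exactly 10 rows; each row shifts and turns the commanded pose from where the row before left it, along the tool's axes as they then stand; what a row does not reach is not made up. A row lasts 1/12 s, in which the tool goes at most 41.7 mm and 7.16 degrees, less where a joint would pass 70% of its speed; a pose out of reach is approached as far as the arm can. A call is refused whole if a number of a shift passes 0.0417 or a number of a turn 7.16, either way. A call with a gripper value outside its range is refused whole. The fingers move at their own pace and stop on an object; FORCE is the grip in N (left out, the last holds). Time passes only in rows, so rows that do not move let the fingers close, or fill a call up. It gives the time, the measured TCP pose, the force, the opening and the grip force at its end, in the units of the state.
- sensors.observe(): the state, without advancing time (a new reading comes with each control period).
- optics.grab_frame(name): name is "side" or "top"; returns a dict with "img" (420x560x3 uint8, red, green, blue), "K" (3x3 intrinsics, pixels), "T" (4x4, takes a point from camera to world coordinates). Camera axes: x right, y down, z forward; pixel columns grow to the right and rows downward; lengths in m; the calibration is good to about 2 mm. A picture is of the moment at which its call begins. There is no depth.
- ticket.job_done(): hands the job in; it is judged then, once.
The state is a dict: "clock": time; "joint_positions": joint angles; "qvel": joint speeds; "tau": joint torques, N m; "ee_pos": TCP position; "tool_rot": TCP orientation; "wrist_force": force on the tool from outside, world axes, zero at the start; "moment": the same for the moment, N m; "grip_width": opening from 0.0 (shut) to 1.0 (fully open); "finger_force": force on a finger pad.
Only numpy, scipy, OpenCV 4.12 (cv2) and the standard library are available. Lean on these libraries where they do the work, as an engineer would, in place of code of your own. Each camera call takes 0.05 s, during which the arm holds its last target. There are 200 camera calls.

## Task

First put the two cookie stamps that stand out on the worktop back into the two gaps in the round blue tin, handles up, so that all seven lie flat on its floor. Then turn the swivelling sign half a turn, so that its green face instead of the orange one looks squarely out of the front of its stand. Leave the other kitchen things where they are.

Things in the scene. Friction and masses are not known exactly. Their poses are not given: they have to be found in the camera images.
- tin: open round blue tin, fixed: outside 184, inside 176 mm across, rim 26 high, inner floor 3 above the worktop. Origin: centre of underside, z up. Holds just seven flat stamps: one in the centre, six round it, centres 57.5 mm out at 0, 60 .. 300 degrees from the tin's x axis (counter-clockwise from above). Five are in; the gaps are at 0 and 180 degrees, 3.5 mm clear all round a stamp.
- stamp_0: cookie stamp, loose, about 60 g: pale wooden disc 54 mm across, 12 thick (lower edge bevelled), with a dark upright handle in its centre, 18 mm in diameter (straight from 18 to 50 mm above the underside), top at 55 mm. Origin: centre of the underside; z up along the handle. At the start it stands out on the worktop, to the right of the other things; it may go in either gap.
- stamp_1: cookie stamp, loose, about 60 g: pale wooden disc 54 mm across, 12 thick (lower edge bevelled), with a dark upright handle in its centre, 18 mm in diameter (straight from 18 to 50 mm above the underside), top at 55 mm. Origin: centre of the underside; z up along the handle. At the start it stands in the tin, in the ring place at 60 degrees.
- stamp_2: cookie stamp, loose, about 60 g: pale wooden disc 54 mm across, 12 thick (lower edge bevelled), with a dark upright handle in its centre, 18 mm in diameter (straight from 18 to 50 mm above the underside), top at 55 mm. Origin: centre of the underside; z up along the handle. At the start it stands in the tin, in the ring place at 120 degrees.
- stamp_3: cookie stamp, loose, about 60 g: pale wooden disc 54 mm across, 12 thick (lower edge bevelled), with a dark upright handle in its centre, 18 mm in diameter (straight from 18 to 50 mm above the underside), top at 55 mm. Origin: centre of the underside; z up along the handle. At the start it stands out on the worktop, to the right of the other things; it may go in either gap.
- stamp_4: cookie stamp, loose, about 60 g: pale wooden disc 54 mm across, 12 thick (lower edge bevelled), with a dark upright handle in its centre, 18 mm in diameter (straight from 18 to 50 mm above the underside), top at 55 mm. Origin: centre of the underside; z up along the handle. At the start it stands in the tin, in the ring place at 240 degrees.
- stamp_5: cookie stamp, loose, about 60 g: pale wooden disc 54 mm across, 12 thick (lower edge bevelled), with a dark upright handle in its centre, 18 mm in diameter (straight from 18 to 50 mm above the underside), top at 55 mm. Origin: centre of the underside; z up along the handle. At the start it stands in the tin, in the ring place at 300 degrees.
- stamp_6: cookie stamp, loose, about 60 g: pale wooden disc 54 mm across, 12 thick (lower edge bevelled), with a dark upright handle in its centre, 18 mm in diameter (straight from 18 to 50 mm above the underside), top at 55 mm. Origin: centre of the underside; z up along the handle. At the start it stands in the tin, in the centre.
- sign_stand: fixed stand of the sign: dark steel base 116 mm wide (its y) by 64 mm deep (its x), 10 mm thick, with a thin upright pin (12 mm) in the centre. Origin: centre of the underside; z up along the pin; its front is the long side towards -x, the side towards the robot, with a thin bright strip along the edge.
- sign (a joint): angle (rad) of the panel about the pin, counter-clockwise from above. Panel 86 mm wide, 58 tall, 10 thick, 26 to 84 mm above the worktop, centred on the pin; one face orange with an empty ring, the other green with ring and seven dots. 0: orange faces squarely out of the stand's front; 3.14 or -3.14: green does. Starts within 0.4 of 0; stops at +-3.6; friction (0.03 N m) keeps it where left.
- sign_top (a point): centre of the panel's top edge, on the pin's axis, 84 mm above the worktop. Turns with the panel: x is the panel's normal, pointing out of the green face; y runs along its width; z up.
- green_face (a point): centre of the panel's green face, 55 mm above the worktop, 5 mm from the pin's axis; same axes as sign_top.
- mug: dotted mug, 82 mm across, 91 mm tall, handle at its side; bystander behind the work, near the wall cabinets, whose undersides hang 0.47 m above the worktop behind x = 0.58 m or so: keep the wrist clear of them. Origin: centre of the underside.
- honey_jar: honey jar with yellow lid, 71 mm across, 86 mm tall; bystander behind the work. Origin: centre of the underside.
- salt_shaker: salt shaker, 44 mm across, 90 mm tall; bystander behind the work. Origin: centre of the underside.
- tomato_tin: low food tin with green label, 75 mm across, 58 mm tall; bystander behind the work. Origin: centre of the underside.
- garlic: garlic bulb, 56 mm across and tall; bystander at the front edge. Origin: centre of the underside.
- peeler: black-handled peeler, 170 x 25 x 18 mm, lying behind the work; bystander. Origin: centre of the underside; x along its length.
Things that resemble listed ones, but are neither listed nor needed, are in the scene too. Leave any purple look-alike of the stamp_3 alone. Leave any turquoise look-alike of the stamp_0 alone.

How it is judged:
By the outcome, as a careful person would: the job done as asked, in the order asked, and still so for the second after the job is handed in, with the robot touching nothing.
It also fails if it takes over 72 s, if anything falls off the work surface, if the arm or the gripper's body presses on something with over 40 N, if the wrist force passes 120 N, or if a joint passes its speed limit or range.

## Working session

There is one attempt and no reset: what is moved stays moved. The work goes in short steps, Python scripts to look and compute and a shell command to move; the robot and the scene stay as the last step left them, time stands still between calls to the robot, and variables do not carry over. Pictures are saved under pics/ and viewed, at most 10 in all, crops included, and the job is handed in when it is done.

```bash
ls; mkdir -p pics; python3 - <<'E'
from plant import sensors, optics, ticket, r
import cv2,numpy as np
np.set_printoptions(precision=4,suppress=True)
s=sensors.observe();print(s['clock'],s['ee_pos'],s['tool_rot'],s['grip_width'])
for n in('top','side'):
    f=optics.grab_frame(n);cv2.imwrite(f'pics/{n}0.png',cv2.cvtColor(f['img'],cv2.COLOR_RGB2BGR));print(f['K'],f['T'])
a=cv2.imread('pics/top0.png');b=cv2.imread('pics/side0.png')
E
```

```text
pics
0.0 [0.2112 0.6931 0.4035] [-0.0001  0.1473  0.9891 -0.0011] 0.9982129939152685
[[399.9771   0.     282.6957]
 [  0.     399.9771 208.2919]
 [  0.       0.       1.    ]] [[ 0.0213 -0.9968  0.0769  0.4514]
 [-0.9994 -0.019   0.0297 -0.0507]
 [-0.0281 -0.0775 -0.9966  1.1182]
 [ 0.      0.      0.      1.    ]]
[[384.8389   0.     288.3903]
 [  0.     384.8389 206.5997]
 [  0.       0.       1.    ]] [[ 0.8535 -0.2717  0.4446  0.1126]
 [-0.521  -0.4301  0.7373 -0.7661]
 [-0.0091 -0.8609 -0.5086  0.5879]
 [ 0.      0.      0.      1.    ]]
```

View pics/top0.png

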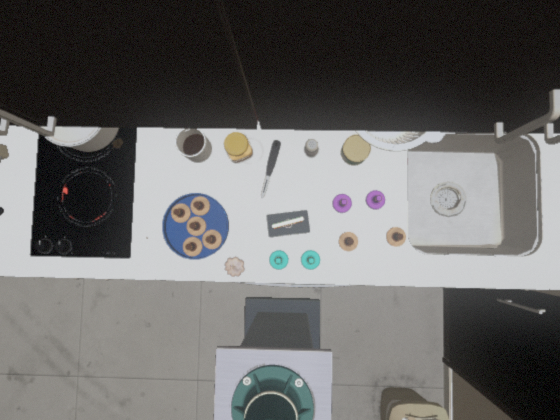

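View pics/side0.png

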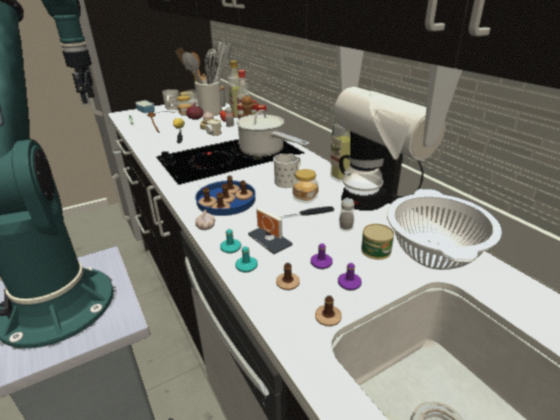

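The top view shows the tin at (196,226) with five stamps. Their gaps are at roughly (219,216) and (173,235). The sign is at (288,223). Six stamps stand out on the worktop: 
- two turquoise, at (279,260) and (310,260)
- two purple, at (342,203) and (375,200)
- two pale wood with dark handles, at (348,241) and (396,237)

Only the wooden pair fits stamp_0 and stamp_3. Next I'll measure everything and confirm that pair in an enlarged crop.

```bash
cat > h.py <<'E'
from plant import sensors, optics, ticket, r
import cv2,numpy as np
from scipy.spatial.transform import Rotation as R
np.set_printoptions(precision=4,suppress=True)
def cast(f,uv,z):
    d=f['T'][:3,:3]@np.linalg.solve(f['K'],[uv[0],uv[1],1.]);o=f['T'][:3,3];return o+d*(z-o[2])/d[2]
def proj(f,p):
    q=np.linalg.inv(f['T'])@np.append(p,1);q=f['K']@q[:3];return q[:2]/q[2]
def blobs(f,lo,hi,amin=30):
    h=cv2.cvtColor(f['img'],cv2.COLOR_RGB2HSV);m=cv2.inRange(h,np.array(lo),np.array(hi))
    n,l,st,c=cv2.connectedComponentsWithStats(m);return [(c[i],st[i],l==i) for i in range(1,n) if st[i][4]>=amin]
def state():
    s=sensors.observe();q=s['tool_rot'];M=R.from_quat([q[1],q[2],q[3],q[0]]).as_matrix();return s,np.array(s['ee_pos']),M
E
python3 - <<'E'
from h import *
f=optics.grab_frame('top');g=optics.grab_frame('side')
for nm,F in(('top',f),('side',g)):
  cs={'wood':((5,60,120),(22,200,255)),'dark':((0,60,15),(25,255,110)),'blue':((105,120,30),(125,255,200))}
  for k,(lo,hi) in cs.items():
    for c,st,_ in blobs(F,lo,hi,8):
        if nm=='top' and 150<c[0]<410 and 180<c[1]<275 or nm=='side' and 190<c[0]<360 and 170<c[1]<330:
            print(nm,k,c,st, cast(F,c,{'wood':.012,'dark':.05,'blue':.026}[k]))
  # hull of blue
a=f['img'][180:280,150:410];b=g['img'][170:330,190:370]
A=cv2.resize(a,(780,300),interpolation=cv2.INTER_CUBIC);B=cv2.resize(b,(330,294),interpolation=cv2.INTER_CUBIC)
C=np.zeros((594,780,3),np.uint8);C[:300]=A;C[300:,:330]=B
C[300:,340:]=cv2.resize(f['img'][200:245,255:321],(440,294),interpolation=cv2.INTER_CUBIC)
cv2.imwrite('pics/crop1.png',C[...,::-1])
E
```

```text
top wood [200.2205 205.7333] [191 197  18  18 195] [0.5396 0.2127 0.012 ]
top wood [180.9242 212.6768] [172 204  18  18 198] [0.5191 0.2662 0.012 ]
top wood [196.3618 225.6533] [187 217  19  18 199] [0.4838 0.2215 0.012 ]
top wood [395.0056 236.2697] [387 228  18  18 178] [ 0.4658 -0.327   0.012 ]
top wood [211.7647 238.8922] [203 230  18  18 204] [0.448  0.1771 0.012 ]
top wood [347.7556 241.0444] [340 233  17  17 180] [ 0.45   -0.1983  0.012 ]
top wood [192.7035 246.1206] [184 237  18  19 199] [0.4269 0.2295 0.012 ]
top dark [197.     204.5556] [195 202   5   7  18] [0.5396 0.2125 0.05  ]
top dark [182.2222 211.4444] [180 209   4   7   9] [0.5202 0.2519 0.05  ]
top dark [176.9474 212.0526] [175 210   5   5  19] [0.5182 0.2662 0.05  ]
top dark [192.9474 225.1579] [191 223   6   5  19] [0.4838 0.2214 0.05  ]
top dark [209.1765 239.    ] [207 237   6   6  17] [0.4477 0.1762 0.05  ]
top dark [189.0769 246.1923] [186 243   7   7  26] [0.4273 0.2296 0.05  ]
top blue [185.25  199.875] [183 199   5   3   8] [0.5539 0.2516 0.026 ]
top blue [175.5746 233.0066] [166 214  24  40 456] [0.462  0
[... 899 characters left out ...]
6474 0.0625 0.05  ]
side dark [356.1429 201.9643] [354 199   5   7  28] [ 0.7563 -0.0657  0.05  ]
side dark [268.5 232.5] [266 231   6   4   8] [ 0.4758 -0.0674  0.05  ]
side dark [287.3923 273.7538] [283 264  10  19 130] [ 0.4351 -0.2243  0.05  ]
side dark [328.2281 307.6082] [323 296  11  22 171] [ 0.4502 -0.3489  0.05  ]
side blue [215.2292 188.3194] [208 182  19  15 144] [0.4686 0.267  0.026 ]
side blue [236.6429 183.    ] [233 182   7   4  14] [0.5409 0.2644 0.026 ]
side blue [248.8462 187.1538] [247 185   6   5  13] [0.5612 0.2176 0.026 ]
side blue [199.4444 194.7333] [196 190   8  11  45] [0.4119 0.2536 0.026 ]
side blue [231.7652 206.8425] [198 195  56  20 362] [0.4654 0.1343 0.026 ]
```

View pics/crop1.png

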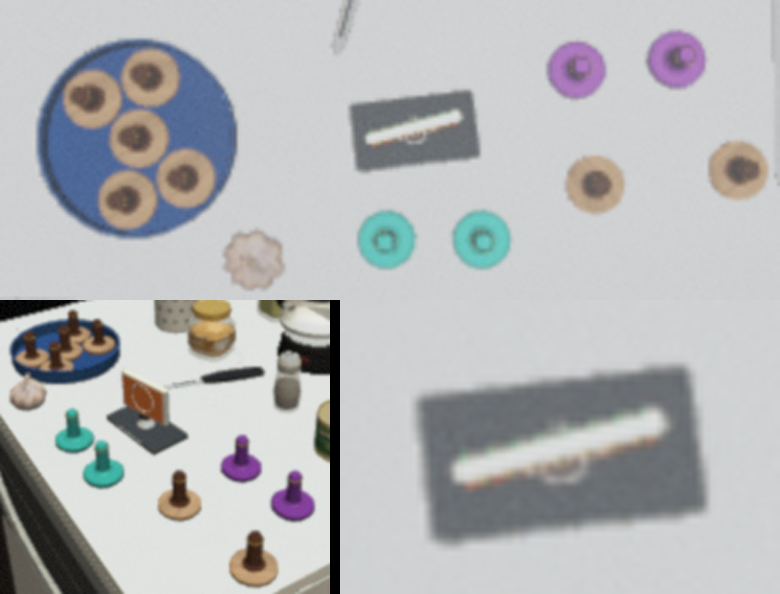

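The crop shows the wooden pair, with dark handles, at top-image (348,241) and (395,236), distinct from the purple and turquoise ones. The sign's orange face looks towards the robot, slightly turned. The gaps come out at about (0.462,0.275) and (0.504,0.168). Now I'll refine with hulls and square up the tool.

```bash
python3 - <<'E'
from h import *
f=optics.grab_frame('top');g=optics.grab_frame('side')
def hullc(m):
    c=max(cv2.findContours(m.astype(np.uint8),0,1)[0],key=len);return np.array(cv2.minEnclosingCircle(c)[0]),cv2.fitEllipse(cv2.convexHull(c))
P={}
for c,st,m in blobs(f,(5,60,120),(22,200,255),100):
    if 150<c[0]<410 and 180<c[1]<275:
        e=hullc(m);z=.014 if c[0]<250 else .011
        print('top',c,cast(f,e[0],z)[:2],cast(f,e[1][0],z)[:2])
for c,st,m in blobs(g,(5,60,120),(22,200,255),180):
    if c[1]>270 and c[1]<330:
        e=hullc(m);print('side',c,cast(g,e[1][0],.010)[:2])
# sign stand and panel in top
h=cv2.cvtColor(f['img'],cv2.COLOR_RGB2HSV)
x0,y0,x1,y1=255,200,321,245
v=f['img'][y0:y1,x0:x1].astype(int);d=(v.max(2)<135).astype(np.uint8)
hull=cv2.convexHull(np.vstack(cv2.findContours(cv2.morphologyEx(d,cv2.MORPH_OPEN,np.ones((3,3),np.uint8)),0,1)[0]))
rc=cv2.minAreaRect(hull);bx=cv2.boxPoints(rc)+[x0,y0];W=np.array([cast(f,p,.010)[:2] for p in bx]);print('stand',W,W.mean(0),np.linalg.norm(np.diff(W,axis=0),axis=1))
e=np.roll(W,-1,0)-W
print('edge angles',np.degrees(np.arctan2(e[:,1],e[:,0])))
hm=np.zeros_like(d);cv2.fillConvexPoly(hm,hull,1);w=((v.min(2)>165)&(cv2.erode(hm,np.ones((3,3)))>0)).astype(np.uint8)
n,l,st,c=cv2.connectedComponentsWithStats(w);i=1+st[1:,4].argmax()
rc=cv2.minAreaRect(np.argwhere(l==i)[:,::-1].astype(np.float32));bx=cv2.boxPoints(rc)+[x0,y0];W=np.array([cast(f,p,.084)[:2] for p in bx]);print('panel',W.mean(0),np.linalg.norm(np.diff(W,axis=0),axis=1))
e=np.roll(W,-1,0)-W;print(np.degrees(np.arctan2(e[:,1],e[:,0])))
E
python3 -m jog '[0.045,0,0,0,0,0,-5.66, 0.045,0,0,0,0,0,-5.66, 0.045,0,0,0,0,0,-5.66, 0.045,-0.037,0,0,0,0,0, 0.045,-0.037,0,0,0,0,0, 0.045,-0.037,0,0,0,0,0, 0.045,-0.037,0,0,0,0,0, 0.045,-0.037,0,0,0,0,0, 0.045,-0.037,0,0,0,0,0, 0.045,-0.037,0,0,0,0,0]' 40
```

```text
top [200.1156 205.7437] [0.5399 0.2136] [0.5399 0.2133]
top [181.     212.6513] [0.5201 0.2669] [0.5195 0.2669]
top [196.4337 225.6224] [0.4838 0.222 ] [0.4839 0.222 ]
top [394.9888 236.3483] [ 0.4661 -0.3287] [ 0.4658 -0.3286]
top [211.8049 238.9805] [0.4479 0.1774] [0.4478 0.1772]
top [347.8864 241.1591] [ 0.4499 -0.1984] [ 0.45   -0.1987]
top [192.7092 246.0357] [0.4272 0.2303] [0.4272 0.2302]
side [287.4685 282.0495] [ 0.4471 -0.2043]
side [327.7508 316.518 ] [ 0.4628 -0.3336]
stand [[ 0.5188  0.0269]
 [ 0.5334 -0.0844]
 [ 0.4739 -0.0919]
 [ 0.4593  0.0189]] [ 0.4963 -0.0326] [0.1122 0.0599 0.1118]
edge angles [ -82.5362 -172.7302   97.5239    7.7338]
panel [ 0.4958 -0.0328] [0.0835 0.0094 0.0834]
[ -74.8123 -164.9913  105.1922   15.3876]
clock: 1.13
ee_pos: [0.4722, 0.6933, 0.4046]
tool_rot: [-0.0, -0.0, 1.0, -0.0]
wrist_force: [0.3, 0.8, -0.1]
grip_width: 0.529
finger_force: 0.0
```

```bash
python3 -m jog '[0.045,0,-0.041,0,0,0,0, 0.045,0,-0.041,0,0,0,0, 0.045,0,-0.041,0,0,0,0, 0.045,0,-0.041,0,0,0,0, 0.045,0,-0.041,0,0,0,0, 0.045,0,-0.041,0,0,0,0, 0.045,0,-0.041,0,0,0,0, 0.045,0,-0.041,0,0,0,0, 0.045,0,-0.041,0,0,0,0, 0.045,0,-0.041,0,0,0,0]'
python3 -m jog '[0.045,0,-0.041,0,0,0,0, 0.045,0,-0.041,0,0,0,0, 0.045,0,-0.041,0,0,0,0, 0.045,0,-0.041,0,0,0,0, 0.045,0,-0.041,0,0,0,0, 0.045,0,-0.041,0,0,0,0, 0.045,0,-0.041,0,0,0,0, 0.045,0,-0.041,0,0,0,0, 0.045,0,-0.041,0,0,0,0, 0.045,0,-0.041,0,0,0,0]'
```

```text
clock: 1.97
ee_pos: [0.4703, 0.2817, 0.4049]
tool_rot: [0.0, -0.0, 1.0, 0.0]
wrist_force: [1.2, 0.4, 0.4]
grip_width: 0.528
finger_force: 0.0
clock: 2.8
ee_pos: [0.4704, -0.1283, 0.4051]
tool_rot: [0.0, -0.0, 1.0, -0.0]
wrist_force: [0.6, 1.2, 0.6]
grip_width: 0.531
finger_force: 0.0
```

```bash
python3 -m jog '[0.045,0.0105,-0.0355,0,0,0,0, 0.045,0.0105,-0.0355,0,0,0,0, 0.045,0,0,0.03,0,0,0, 0.045,0,0,0.03,0,0,0, 0.045,0,0,0.03,0,0,0, 0.045,0,0,0.03,0,0,0, 0.045,0,0,0.02,0,0,0, 0.045,0,0,0.01,0,0,0, 0.045,0,0,0,0,0,0, 0.045,0,0,0,0,0,0]'
python3 - <<'E'
from h import *
s,p,M=state();print(p)
g=optics.grab_frame('side');f=optics.grab_frame('top')
u=proj(g,p-[0,0,.12]).astype(int);a=g['img'][190:320,220:370];b=f['img'][190:290,290:440]
cv2.imwrite('pics/c2.png',np.vstack([cv2.resize(a,(450,390)),cv2.resize(b,(450,200))])[:,:,::-1]);print(proj(g,[.45,-.1985,.05]),proj(g,p-[0,0,.173]))
E
```

```text
clock: 3.63
ee_pos: [0.4501, -0.1975, 0.2549]
tool_rot: [-0.0, -0.0, 1.0, -0.0]
wrist_force: [-0.3, -0.0, 0.9]
grip_width: 0.531
finger_force: 0.0
[ 0.4501 -0.1975  0.2549]
[287.1143 264.7925] [286.7667 252.8727]
```

View pics/c2.png

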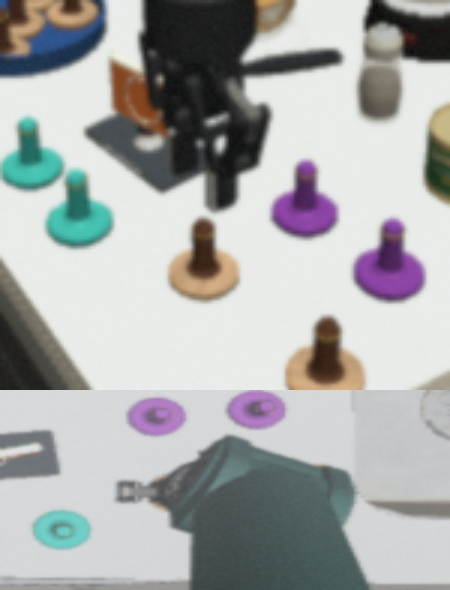

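The side crop shows both fingertips straddling the wooden stamp's handle. Their midpoint is at about (287.6,252.6), against a predicted (286.8,252.9). I'll descend and grip.

```bash
python3 -m jog '[0.045,0,-0.001,0.02,0,0,0, 0.045,0,0,0.02,0,0,0, 0.045,0,0,0.015,0,0,0, 0.045,0,0,0.007,0,0,0, 0.045,0,0,0,0,0,0, 0.0,0,0,0,0,0,0, 0.0,0,0,0,0,0,0, 0.0,0,0,0,0,0,0, 0.0,0,0,0,0,0,0, 0.0,0,0,0,0,0,0]' 40
python3 -m jog '[0,0,0,0,0,0,0, 0,0,0,0,0,0,0, 0,0,0,-0.02,0,0,0, 0,0,0,-0.03,0,0,0, 0,0,0,-0.03,0,0,0, 0,0,0,-0.03,0,0,0, 0,0,0,-0.02,0,0,0, 0,-0.01,0.04,0,0,0,0, 0,-0.01,0.04,0,0,0,0, 0,-0.01,0.04,0,0,0,0]'
```

```text
clock: 4.57
ee_pos: [0.4503, -0.1986, 0.1939]
tool_rot: [0.001, -0.0, 1.0, -0.0]
wrist_force: [-0.3, -0.0, 6.9]
grip_width: 0.194
finger_force: 39.4
clock: 5.4
ee_pos: [0.4798, -0.0779, 0.324]
tool_rot: [0.001, 0.001, 1.0, -0.0]
wrist_force: [1.1, 0.1, -1.2]
grip_width: 0.197
finger_force: 39.3
```

```bash
python3 -m jog '[0,0.002,0.0393,0,0,0,0, 0,0.002,0.0393,0,0,0,0, 0,0.002,0.0393,0,0,0,0, 0,0.002,0.0393,0,0,0,0, 0,0.002,0.0393,0,0,0,0, 0,0.002,0.0393,0,0,0,0, 0,0.002,0.0393,0,0,0,0, 0,0.002,0.0393,0,0,0,0, 0,0.001,0.0393,0,0,0,0, 0,0,0,0.03,0,0,0]'
python3 - <<'E'
from h import *
s,p,M=state();print(p,M[:,2])
g=optics.grab_frame('side')
zb=p[2]-.1939
for c,st,m in blobs(g,(5,60,120),(22,200,255),60):
    if 150<c[0]<260 and c[1]<220:
        k=max(cv2.findContours(m.astype(np.uint8),0,1)[0],key=len);e=cv2.fitEllipse(cv2.convexHull(k))
        print(c,st,e[0],cast(g,e[0],.014),cast(g,e[0],zb+.011))
print(zb,proj(g,p-[0,0,.19]))
a=g['img'][110:230,150:300];cv2.imwrite('pics/c3.png',cv2.resize(a,(600,480),interpolation=2)[:,:,::-1])
E
```

```text
clock: 6.23
ee_pos: [0.4634, 0.2871, 0.2972]
tool_rot: [0.006, -0.007, 1.0, 0.007]
wrist_force: [1.6, 2.1, -1.1]
grip_width: 0.196
finger_force: 39.3
[0.4634 0.2871 0.2972] [ 0.0119  0.0148 -0.9998]
[251.7191 100.5843] [241  95  25  13  89] (253.01544189453125, 101.06532287597656) [1.0433 1.1416 0.014 ] [0.8807 0.8083 0.1143]
[182.7031 107.1719] [177 103  11  11  64] (182.15509033203125, 108.02304077148438) [0.6724 1.2259 0.014 ] [0.5746 0.8779 0.1143]
[225.8525 113.4262] [219 110  15   8  61] (225.802978515625, 113.51181030273438) [0.8259 1.012  0.014 ] [0.7013 0.7013 0.1143]
[208.3295 162.0568] [200 158  18   8  88] (208.33877563476562, 161.3882598876953) [0.5356 0.502  0.014 ] [0.4617 0.2805 0.1143]
[235.2753 195.3603] [223 185  29  23 247] (236.7020263671875, 196.62522888183594) [0.5113 0.2022 0.014 ] [0.4416 0.033  0.1143]
[209.0952 202.3143] [199 197  18  11 105] (209.26856994628906, 201.84603881835938) [0.4278 0.2169 0.014 ] [0.3727 0.0451 0.1143]
0.10327221406086537 [208.3222 162.6649]
```

View pics/c3.png

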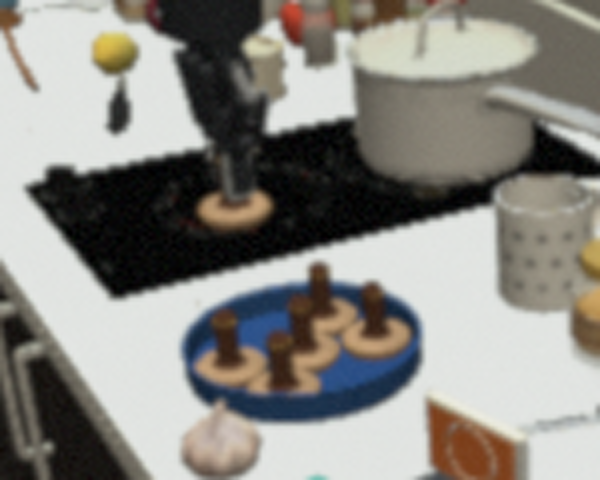

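The stamp is held level above the far gap. Its disc is at (208,162), where the TCP pose projects it. The arm was still settling, so I'll let it settle and lower part way.

```bash
python3 -m jog '[0,0,0,0,0,0,0, 0,0,0,0,0,0,0, 0,0,0,0.01,0,0,0, 0,0,0,0.01,0,0,0, 0,0,0,0.01,0,0,0, 0,0,0,0.01,0,0,0, 0,0,0,0,0,0,0, 0,0,0,0,0,0,0, 0,0,0,0,0,0,0, 0,0,0,0,0,0,0]'
python3 - <<'E'
from h import *
s,p,M=state();print(p,M[:,2])
g=optics.grab_frame('side');zb=p[2]-.1939
h=cv2.cvtColor(g['img'],cv2.COLOR_RGB2HSV)
for c,st,m in blobs(g,(5,60,120),(22,200,255),60):
    if 150<c[0]<260 and 120<c[1]<220:
        e=cv2.fitEllipse(cv2.convexHull(max(cv2.findContours(m.astype(np.uint8),0,1)[0],key=len)))
        print(c,st,e,cast(g,e[0],.014),cast(g,e[0],zb+.011))
print(proj(g,[.4272,.2302,.014]))
E
```

```text
clock: 7.12
ee_pos: [0.4628, 0.2754, 0.2529]
tool_rot: [0.0, -0.0, 1.0, 0.0]
wrist_force: [0.2, -0.1, -0.9]
grip_width: 0.193
finger_force: 39.3
[0.4628 0.2754 0.2529] [ 0.0005  0.0003 -1.    ]
[210.9362 177.2128] [203 173  17   9  94] ((211.01461791992188, 176.3766326904297), (9.230260848999023, 16.6097412109375), 83.5975341796875) [0.4972 0.3784 0.014 ] [0.4596 0.2667 0.07  ]
[235.253  195.3976] [223 185  29  23 249] ((236.7020263671875, 196.62522888183594), (22.634876251220703, 30.408557891845703), 53.31511688232422) [0.5113 0.2022 0.014 ] [0.4724 0.1076 0.07  ]
[209.1635 202.3558] [199 197  18  11 104] ((209.47296142578125, 201.96841430664062), (9.66174030303955, 19.60580825805664), 102.43310546875) [0.428  0.2158 0.014 ] [0.3972 0.12   0.07  ]
[207.4648 200.0447]
```

```bash
python3 -m jog '[0,0,0,0.015,0,0,0, 0,0,0,0.015,0,0,0, 0,0,0,0.01,0,0,0, 0,0,0,0.004,0,0,0, 0,0,0,0.003,0,0,0, 0,0,0,0.003,0,0,0, 0,0,0,0.003,0,0,0, 0,0,0,0.002,0,0,0, 0,0,0,0,0,0,0, 0,0,0,0,0,0,0]'
python3 - <<'E'
from h import *
g=optics.grab_frame('side')
a=g['img'][150:230,180:280];cv2.imwrite('pics/c4.png',cv2.resize(a,(600,480),interpolation=2)[:,:,::-1])
E
```

```text
clock: 8.0
ee_pos: [0.4626, 0.2754, 0.1978]
tool_rot: [0.0, -0.0, 1.0, 0.0]
wrist_force: [0.6, 0.9, -1.2]
grip_width: 0.196
finger_force: 39.3
```

View pics/c4.png

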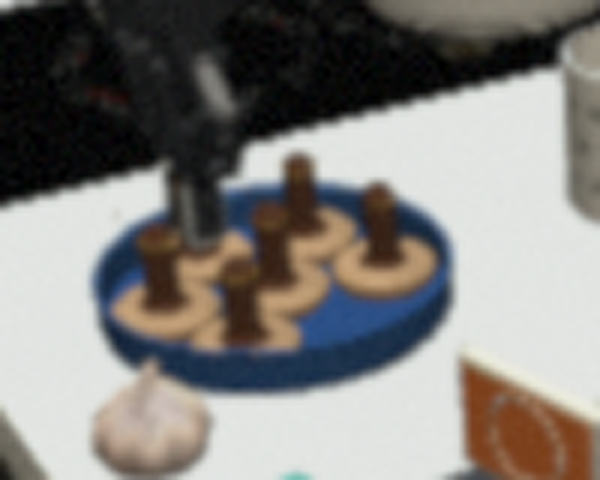

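The stamp sits in the gap with no contact force. I'll release it slightly and retreat.

```bash
python3 -m jog '[0,0,0,0.001,0,0,0, 0.034,0,0,0,0,0,0, 0.034,0,0,0,0,0,0, 0.034,0,0,0,0,0,0, 0.034,0,0,-0.015,0,0,0, 0.034,0,0,-0.03,0,0,0, 0.034,0,0,-0.04,0,0,0, 0.034,0,-0.04,-0.04,0,0,0, 0.045,0,-0.04,0,0,0,0, 0.045,0,-0.04,0,0,0,0]'
python3 -m jog '[0.045,0,-0.04,0,0,0,0, 0.045,0,-0.04,0,0,0,0, 0.045,0,-0.04,0,0,0,0, 0.045,0,-0.04,0,0,0,0, 0.045,0,-0.04,0,0,0,0, 0.045,0,-0.04,0,0,0,0, 0.045,0,-0.04,0,0,0,0, 0.045,0,-0.04,0,0,0,0, 0.045,0,-0.04,0,0,0,0, 0.045,0,-0.04,0,0,0,0]'
python3 - <<'E'
from h import *
f=optics.grab_frame('top')
for c,st,m in blobs(f,(5,60,120),(22,200,255),90):
    if 150<c[0]<410 and 180<c[1]<275:
        e=cv2.minEnclosingCircle(max(cv2.findContours(m.astype(np.uint8),0,1)[0],key=len));print(c,cast(f,e[0],.014 if c[0]<250 else .011)[:2])
print(state()[1])
E
```

```text
clock: 8.88
ee_pos: [0.4634, 0.1662, 0.3135]
tool_rot: [0.003, -0.002, 1.0, 0.001]
wrist_force: [0.4, -0.8, -0.4]
grip_width: 0.53
finger_force: 0.0
clock: 9.72
ee_pos: [0.4624, -0.2361, 0.3113]
tool_rot: [0.0, -0.0, 1.0, 0.0]
wrist_force: [1.7, 0.1, -0.2]
grip_width: 0.527
finger_force: 0.0
[200.0345 205.67  ] [0.54   0.2135]
[180.8293 212.5463] [0.5201 0.2669]
[196.2271 225.599 ] [0.4835 0.2222]
[177.6869 232.9242] [0.4627 0.2742]
[211.7198 238.8309] [0.448  0.1773]
[192.6119 246.005 ] [0.4272 0.2305]
[ 0.4616 -0.2458  0.3121]
```

```bash
python3 -m jog '[0.045,-0.0015,-0.04,0,0,0,0, 0.045,-0.0015,-0.04,0,0,0,0, 0.045,0,-0.004,0.02,0,0,0, 0.045,0,0,0.03,0,0,0, 0.045,0,0,0.015,0,0,0, 0.045,0,0,0,0,0,0, 0.045,0,0,0,0,0,0, 0.045,0,0,0,0,0,0, 0.045,0,0,0,0,0,0, 0.045,0,0,0,0,0,0]'
```

```text
clock: 10.6
ee_pos: [0.4665, -0.3181, 0.2475]
tool_rot: [0.001, -0.001, 1.0, -0.001]
wrist_force: [-0.0, 0.0, 0.8]
grip_width: 0.525
finger_force: 0.0
```

```bash
python3 -m jog '[0.045,0,-0.0105,0,0,0,0, 0.045,0,0,0,0,0,0, 0.045,0,0,0.018,0,0,0, 0.045,0,0,0.018,0,0,0, 0.045,0,0,0.012,0,0,0, 0.045,0,0,0.0055,0,0,0, 0.045,0,0,0,0,0,0, 0.0,0,0,0,0,0,0, 0.0,0,0,0,0,0,0, 0.0,0,0,0,0,0,0]' 40
python3 -m jog '[0,0,0,0,0,0,0, 0,0,0,0,0,0,0, 0,0,0,0,0,0,0, 0,0,0,-0.02,0,0,0, 0,0,0,-0.03,0,0,0, 0,0,0,-0.03,0,0,0, 0,0,0,-0.03,0,0,0, 0,-0.004,0.04,-0.02,0,0,0, 0,-0.004,0.04,0,0,0,0, 0,-0.004,0.04,0,0,0,0]'
python3 -m jog '[0,-0.004,0.04,0,0,0,0, 0,-0.004,0.04,0,0,0,0, 0,-0.004,0.04,0,0,0,0, 0,-0.004,0.04,0,0,0,0, 0,-0.004,0.04,0,0,0,0, 0,-0.004,0.035,0,0,0,0, 0,-0.002,0.03,0,0,0,0, 0,0,0,0,0,0,0, 0,0,0,0,0,0,0, 0,0,0,0,0,0,0]'
```

```text
clock: 11.43
ee_pos: [0.4662, -0.3288, 0.1935]
tool_rot: [0.001, -0.0, 1.0, -0.0]
wrist_force: [-0.2, -0.2, -0.7]
grip_width: 0.192
finger_force: 39.0
clock: 12.27
ee_pos: [0.4777, -0.2112, 0.3229]
tool_rot: [0.002, 0.001, 1.0, -0.001]
wrist_force: [0.7, 1.4, -1.2]
grip_width: 0.199
finger_force: 39.3
clock: 13.1
ee_pos: [0.503, 0.0532, 0.3211]
tool_rot: [-0.0, -0.0, 1.0, -0.0]
wrist_force: [-0.3, -0.1, -0.8]
grip_width: 0.199
finger_force: 39.4
```

```bash
python3 -m jog '[0,-0.0018,0.02,0,0,0,0, 0,0,0.036,0,0,0,0, 0,0,0.03,0,0,0,0, 0,0,0.02,0,0,0,0, 0,0,0.01,0,0,0,0, 0,0,0,0.02,0,0,0, 0,0,0,0.02,0,0,0, 0,0,0,0.02,0,0,0, 0,0,0,0,0,0,0, 0,0,0,0,0,0,0]'
```

```text
clock: 13.93
ee_pos: [0.505, 0.1673, 0.2606]
tool_rot: [-0.001, 0.001, 1.0, -0.001]
wrist_force: [0.5, -0.3, 0.2]
grip_width: 0.196
finger_force: 39.4
```

```bash
python3 -m jog '[0,0,0.0015,0.015,0,0,0, 0,0,0,0.015,0,0,0, 0,0,0,0.01,0,0,0, 0,0,0,0.006,0,0,0, 0,0,0,0.006,0,0,0, 0,0,0,0.004,0,0,0, 0,0,0,0.004,0,0,0, 0,0,0,0.003,0,0,0, 0,0,0,0,0,0,0, 0,0,0,0,0,0,0]'
python3 - <<'E'
from h import *
s,p,M=state();print(p,s['wrist_force'])
E
```

```text
clock: 14.77
ee_pos: [0.5052, 0.1711, 0.1983]
tool_rot: [0.0, -0.0, 1.0, 0.0]
wrist_force: [-0.5, -0.3, -1.1]
grip_width: 0.201
finger_force: 39.4
[0.5052 0.1711 0.1983] [-0.4965 -0.2939 -1.0658]
```

```bash
python3 -m jog '[0,0,-0.002,0,0,0,0, 0,0,0,0.001,0,0,0, 0.034,0,0,0,0,0,0, 0.034,0,0,0,0,0,0, 0.034,0,0,0,0,0,0, 0.034,0,0,-0.015,0,0,0, 0.034,0,0,-0.03,0,0,0, 0.034,0,0,-0.04,0,0,0, 0.034,0,-0.02,-0.03,0,0,0, 0.04,0,-0.03,0,0,0,0]'
python3 -m jog '[0.04,0,-0.03,0,0,0,0, 0.04,0,-0.03,0,0,0,0, 0.04,0,-0.03,0,0,0,0, 0.04,0,-0.03,0,0,0,0, 0.04,0,-0.03,0,0,0,0, 0.04,0,0,0,0,0,0, 0.04,0,0,0,0,0,0, 0.04,0,0,0,0,0,0, 0.04,0,0,0,0,0,0, 0.04,0,0,0,0,0,0]'
python3 - <<'E'
from h import *
f=optics.grab_frame('top');s,p,M=state();print(p,s['joint_positions'])
for c,st,m in blobs(f,(5,60,120),(22,200,255),90):
    if 150<c[0]<410 and 180<c[1]<275:
        e=cv2.minEnclosingCircle(max(cv2.findContours(m.astype(np.uint8),0,1)[0],key=len));print(c,cast(f,e[0],.014 if c[0]<250 else .011)[:2])
E
```

```text
clock: 15.6
ee_pos: [0.5075, 0.1224, 0.3177]
tool_rot: [0.006, -0.003, 1.0, 0.003]
wrist_force: [0.7, 0.4, -0.7]
grip_width: 0.467
finger_force: 0.0
clock: 16.43
ee_pos: [0.5054, -0.0293, 0.3122]
tool_rot: [-0.0, -0.002, 1.0, 0.0]
wrist_force: [-0.3, 0.4, -0.4]
grip_width: 0.47
finger_force: 0.0
[ 0.5054 -0.0294  0.3122] [-0.0937  0.4629  0.0823  2.1734 -0.0768  0.5078  1.6214]
[200.0394 205.6158] [0.54   0.2135]
[180.9303 212.602 ] [0.5201 0.2669]
[216.0909 218.5598] [0.5047 0.1668]
[196.285  225.6039] [0.4833 0.2221]
[177.6601 232.8571] [0.4623 0.2741]
[211.6651 238.8726] [0.448  0.1774]
[192.6202 246.101 ] [0.4269 0.2303]
```

All seven stamps are seated, each within 2 mm of its place. Next I'll turn the tool across the sign panel.

```bash
python3 -m jog '[0.04,0.0094,-0.0034,0,0,0,0, 0.04,0,0,0,0,0,7.1, 0.04,0,0,0,0,0,7.1, 0.04,0,0,0,0,0,7.1, 0.04,0,0,0,0,0,7.1, 0.04,0,0,0,0,0,7.1, 0.04,0,0,0,0,0,7.1, 0.04,0,0,0,0,0,7.1, 0.04,0,0,0,0,0,7.1, 0.04,0,0,0,0,0,7.1]'
python3 -m jog '[0.04,0,0,0,0,0,7.1, 0.04,0,0,0,0,0,3.8, 0.04,0,0,0.02,0,0,0, 0.04,0,0,0.02,0,0,0, 0.04,0,0,0.01,0,0,0, 0.04,0,0,0,0,0,0, 0.04,0,0,0,0,0,0, 0.04,0,0,0,0,0,0, 0.04,0,0,0,0,0,0, 0.04,0,0,0,0,0,0]'
python3 - <<'E'
from h import *
s,p,M=state();print(p,M,s['joint_positions'],np.degrees(np.arctan2(M[1,1],M[0,1])))
print('d tool',M.T@(np.array([.4960,-.0327,p[2]])-p))
E
```

```text
clock: 17.32
ee_pos: [0.4951, -0.034, 0.3122]
tool_rot: [-0.0, 0.531, 0.847, -0.0]
wrist_force: [0.5, -0.2, -0.7]
grip_width: 0.469
finger_force: 0.0
clock: 18.15
ee_pos: [0.4962, -0.0344, 0.263]
tool_rot: [0.001, 0.607, 0.795, 0.001]
wrist_force: [0.5, 0.3, -1.1]
grip_width: 0.471
finger_force: 0.0
[ 0.4962 -0.0344  0.263 ] [[-0.2627  0.9649  0.0017]
 [ 0.9649  0.2627  0.0001]
 [-0.0004  0.0016 -1.    ]] [-0.2907  0.5734  0.366   2.2285 -0.5023  0.4153  0.752 ] 15.230612028631503
d tool [ 0.0017  0.0003 -0.    ]
```

```bash
python3 -m jog '[0.04,0.0017,0,0.012,0,0,0, 0.04,0,0,0.014,0,0,0, 0.04,0,0,0.010,0,0,0, 0.04,0,0,0,0,0,0, 0.04,0,0,0,0,0,0, 0.0,0,0,0,0,0,0, 0.0,0,0,0,0,0,0, 0.0,0,0,0,0,0,0, 0.0,0,0,0,0,0,0, 0.0,0,0,0,0,0,0]' 30
python3 -m jog '[0,0,0,0,0,0,0, 0,0,0,0,0,0,0, 0,0,0,0,0,0,2, 0,0,0,0,0,0,4, 0,0,0,0,0,0,6, 0,0,0,0,0,0,6, 0,0,0,0,0,0,6, 0,0,0,0,0,0,6, 0,0,0,0,0,0,6, 0,0,0,0,0,0,6]'
python3 - <<'E'
from h import *
s,p,M=state();print(p,s['joint_positions'],np.degrees(np.arctan2(M[1,1],M[0,1])),s['moment'])
E
```

```text
clock: 18.98
ee_pos: [0.4955, -0.0329, 0.2268]
tool_rot: [0.0, 0.607, 0.795, 0.0]
wrist_force: [-1.0, -0.2, 6.0]
grip_width: 0.111
finger_force: 32.7
clock: 19.82
ee_pos: [0.4952, -0.0329, 0.2268]
tool_rot: [-0.0, 0.853, 0.522, 0.0]
wrist_force: [-1.7, -0.1, 6.2]
grip_width: 0.114
finger_force: 32.9
[ 0.4952 -0.0329  0.2268] [-0.3653  0.6698  0.4737  2.2469 -0.8184  0.399   0.3219] -27.058717976398178 [-0.1368  0.4127  0.0068]
```

```bash
python3 -m jog '[0,0,0,0,0,0,6, 0,0,0,0,0,0,6, 0,0,0,0,0,0,6, 0,0,0,0,0,0,6, 0,0,0,0,0,0,6, 0,0,0,0,0,0,6, 0,0,0,0,0,0,6, 0,0,0,0,0,0,6, 0,0,0,0,0,0,6, 0,0,0,0,0,0,6]'
python3 - <<'E'
from h import *
s,p,M=state();print(p,s['joint_positions'],np.degrees(np.arctan2(M[1,1],M[0,1])),s['moment'])
E
```

```text
clock: 20.65
ee_pos: [0.495, -0.0326, 0.2268]
tool_rot: [-0.001, 1.0, 0.026, -0.0]
wrist_force: [-2.8, 1.3, 7.2]
grip_width: 0.109
finger_force: 33.0
[ 0.495  -0.0326  0.2268] [-0.5409  0.7618  0.746   2.2541 -1.0962  0.5562 -0.4436] -87.03043761430686 [0.0549 0.5725 0.0135]
```

```bash
python3 -m jog '[0,0,0,0,0,0,6, 0,0,0,0,0,0,6, 0,0,0,0,0,0,6, 0,0,0,0,0,0,6, 0,0,0,0,0,0,6, 0,0,0,0,0,0,6, 0,0,0,0,0,0,6, 0,0,0,0,0,0,6, 0,0,0,0,0,0,6, 0,0,0,0,0,0,0]'
python3 - <<'E'
from h import *
s,p,M=state();print(p,s['joint_positions'],np.degrees(np.arctan2(M[1,1],M[0,1])),s['moment'])
E
```

```text
clock: 21.48
ee_pos: [0.4952, -0.0322, 0.2268]
tool_rot: [-0.001, 0.903, -0.43, -0.001]
wrist_force: [-2.0, 2.9, 9.5]
grip_width: 0.112
finger_force: 33.5
[ 0.4952 -0.0322  0.2268] [-0.6557  0.8719  0.9542  2.2578 -1.2372  0.7242 -1.2403] -140.92600640132324 [0.4402 0.4954 0.0153]
```

```bash
python3 -m jog '[0,0,0,0,0,0,6, 0,0,0,0,0,0,6, 0,0,0,0,0,0,6, 0,0,0,0,0,0,6, 0,0,0,0,0,0,4, 0,0,0,0,0,0,2.5, 0,0,0,0,0,0,1, 0,0,0,0,0,0,0, 0,0,0,0,0,0,0, 0,0,0,0,0,0,0]'
python3 -m jog '[0.04,0,0,0,0,0,0, 0.04,0,0,0,0,0,0, 0.04,0,0,0,0,0,0, 0.04,0,0,0,0,0,0, 0.04,0,0,-0.02,0,0,0, 0.04,0,0,-0.03,0,0,0, 0.04,0,0,-0.03,0,0,0, 0.04,0,0,-0.03,0,0,0, 0.04,0,0,-0.03,0,0,0, 0.04,0,0,-0.03,0,0,0]'
python3 - <<'E'
from h import *
s,p,M=state();print(p,s['joint_positions'],np.degrees(np.arctan2(M[1,1],M[0,1])))
E
python3 -m jog '[0.04,0,0.03,0,0,0,0, 0.04,0.03,0,0,0,0,0, 0.04,0.03,0,0,0,0,0, 0.04,0.03,0,0,0,0,0, 0.04,0.03,0,0,0,0,0, 0.04,0.03,0,0,0,0,0, 0.04,0.03,0,0,0,0,0, 0.04,0.03,0,0,0,0,0, 0.04,0,0,0,0,0,0, 0.04,0,0,0,0,0,0]'
```

```text
clock: 22.32
ee_pos: [0.4953, -0.0322, 0.2268]
tool_rot: [-0.001, 0.753, -0.658, -0.001]
wrist_force: [-1.4, 3.2, 9.0]
grip_width: 0.111
finger_force: 33.2
clock: 23.15
ee_pos: [0.4952, -0.0326, 0.397]
tool_rot: [0.001, 0.753, -0.658, -0.0]
wrist_force: [1.1, 1.0, 0.2]
grip_width: 0.468
finger_force: 0.0
[ 0.4952 -0.0326  0.397 ] [-0.8839  0.6994  1.3326  2.1529 -0.8418  0.9908 -2.0767] -172.30711525129794
clock: 23.98
ee_pos: [0.4934, -0.2468, 0.3964]
tool_rot: [0.0, 0.752, -0.659, 0.0]
wrist_force: [-0.2, -0.2, 0.3]
grip_width: 0.465
finger_force: 0.0
```

```bash
python3 - <<'E'
from h import *
f=optics.grab_frame('top');g=optics.grab_frame('side')
x0,y0,x1,y1=255,200,321,245
v=f['img'][y0:y1,x0:x1].astype(int);d=(v.max(2)<135).astype(np.uint8)
hull=cv2.convexHull(np.vstack(cv2.findContours(cv2.morphologyEx(d,cv2.MORPH_OPEN,np.ones((3,3),np.uint8)),0,1)[0]))
def ang(pts,z):
    W=np.array([cast(f,p+[x0,y0],z)[:2] for p in cv2.boxPoints(cv2.minAreaRect(pts))]);e=np.roll(W,-1,0)-W
    print(W.mean(0),np.linalg.norm(e,axis=1),np.degrees(np.arctan2(e[:,1],e[:,0])))
ang(hull,.01)
hm=np.zeros_like(d);cv2.fillConvexPoly(hm,hull,1);w=((v.min(2)>165)&(cv2.erode(hm,np.ones((3,3)))>0)).astype(np.uint8)
n,l,st,c=cv2.connectedComponentsWithStats(w);i=1+st[1:,4].argmax();q=np.argwhere(l==i)[:,::-1].astype(np.float32);ang(q,.084)
A=cv2.resize(f['img'][185:270,150:410],(780,255),interpolation=2);C=np.zeros((600,780,3),np.uint8);C[:255]=A
C[255:,:380]=cv2.resize(g['img'][170:330,190:370],(380,345),interpolation=2);C[255:,385:]=cv2.resize(f['img'][200:245,262:314],(395,345),interpolation=2)
cv2.imwrite('pics/c5.png',C[...,::-1])
E
```

```text
[ 0.484 -0.032] [0.1806 0.0911 0.1794 0.0915] [ -88.8957 -179.1947   91.2371    1.527 ]
[ 0.4958 -0.0321] [0.0835 0.0099 0.0834 0.01  ] [ -81.7289 -171.8933   98.2812    8.4781]
```

View pics/c5.png

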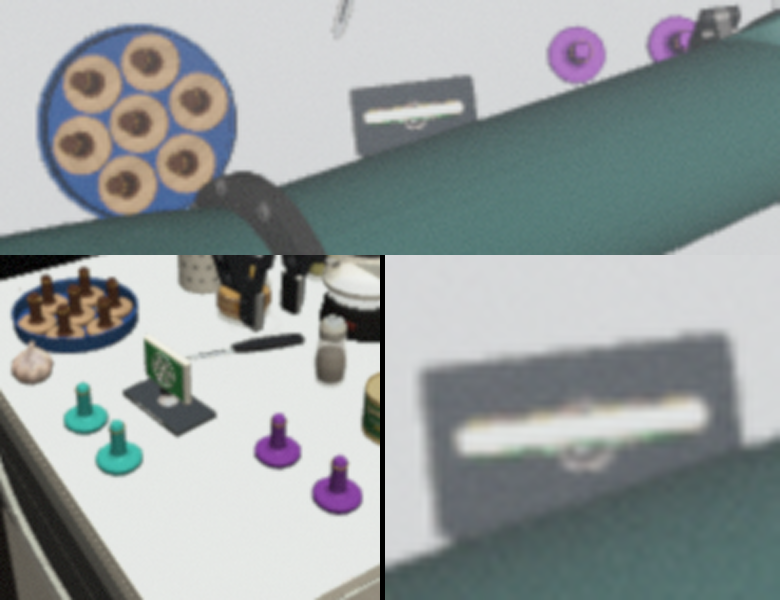

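All seven stamps are in the tin, with the wooden pair now in the two gaps. The green face looks out of the front: panel yaw is about 8.2° and the stand about 7.6°, so it's square within a degree. The bystanders visible in these crops haven't moved, and the robot is touching nothing, so I'm handing in.

```bash
python3 -c "
from plant import ticket
print(ticket.job_done())"
```

```text
the job is handed in; nothing more can be done
None
```

Job handed in at about 24 s of the 72 s: all seven stamps lie in the tin, placed first, and the sign's green face looks out of the stand's front, square to within about 1° by the camera.

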